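Put a finished top under the loupe and pull the lamp on

ROBOT

A 6-joint arm with a two-finger parallel gripper is mounted at the origin on the work surface. World frame = base frame: x ahead of the robot, y to its left, z up, the work surface at z = 0. Lengths are in mm, angles in rad, forces in N, time in s.
With the tool pointing down it reaches from about 300 to 750 mm from the base axis. Payload 8.5 kg.
Tool frame: the origin (TCP) lies on the centre line of the jaws, within the pads' length; the fingertips stand 11 mm ahead of it and the grasp point (between the pads) lies 8 mm behind it; z points along the fingers, y is the line along which they close (so a half turn about z gives the same grasp; the last joint's range is limited). The gripper opens to 88 mm and grips with 3 to 60 N. Pads are 18 mm wide; open, the fingers measure 123 mm over their backs; the gripper's body (75 mm by 187 mm) begins 45 mm behind the grasp point.
Start: joints at [-1.328, 0.381, 1.297, -0, 1.464, -0.215], TCP at [243.078, -493.349, 249.748] pointing down, gripper open.
Joint ranges: [-3.11, 3.11], [-0.89, 2.33], [0.22, 2.48], [-1.42, 4.56], [0.17, 2.85], [-2.88, 2.88]. Speed limits (rad/s): [2.39, 2.39, 3.14, 3.14, 3.14, 3.14].

INTERFACE

Orientations are given as a unit quaternion [w, x, y, z].
In Python, from workcell import bot gives the robot as it stands. The module is installed in compiled form; this text tells all that it offers.
- The arm moves only by the tool jog_arm, never from a script. Its arguments are lists of equal length, an entry for each row: "twist": the turn, a rotation vector about the world's x, y, z in degrees, a list of three; "travel": the shift along the world's x, y, z in m, a list of three; "claw": the finger opening in m, from 0 to 0.0881. In form: {"twist": [[ax, ay, az], ...], "travel": [[x, y, z], ...], "claw": [claw, ...]}. A call has 1 to 10 rows; each row is the pose to reach, as a shift and turn from the pose commanded when the call began; what a row does not reach only later rows make up. A row lasts 1/10 s, in which the tool goes at most 50 mm and 8.59 degrees, less where a joint would pass 70% of its speed; a pose out of reach is approached as far as the arm can. A call with a gripper value outside its range is refused whole. The fingers move at their own pace and stop on an object; "squeeze" is the grip in N (left out, the last holds). Time passes only in rows, so rows that repeat a pose let the fingers close. It gives the time, the measured TCP pose, the force, the opening and the grip force at its end, in the units of the state.
- bot.state(): the state, without advancing time (a new reading comes with each control period).
- bot.grab_frame(name): name is "scene" or "top"; returns the picture (420x560x3 uint8, red, green, blue); there is no depth.
- bot.get_calibration(name): a dict with "K" (3x3 intrinsics, pixels), "dist" ([k1, k2, p1, p2, k3] as OpenCV has them; the pictures are not rectified), "T" (4x4, takes a point from camera to world coordinates). Camera axes: x right, y up, looking along -z (the intrinsics and any distortion apply to the point x, -y, -z); pixel columns grow to the right and rows downward; lengths in mm; the calibration is good to about 2 mm. A picture is of the moment at which its call begins. get_calibration takes no time and is no camera call.
- bot.close_job(): hands the job in; it is judged then, once.
The state is a dict: "time": time; "qpos": joint angles; "dq": joint speeds; "joint_torque": joint torques, N m; "position": TCP position; "ee_rot": TCP orientation; "ft_force": force on the tool from outside, world axes, zero at the start; "wrist_torque": the same for the moment, N m; "finger_gap": finger opening in mm; "grip_force": force on a finger pad.
Only numpy, scipy, OpenCV 4.12 (cv2) and the standard library are available. Lean on these libraries where they do the work, as an engineer would, in place of code of your own. Each camera call takes 0.05 s, during which the arm holds its last target. There are 200 camera calls.

TASK

Set the striped top up for a look at its steel tip. First take the drill chuck key off the round cork pad and lay it in the shallow wooden tray, then stand the top tip-up in the middle of the cork pad and let go of it; then flip the brass loupe over its snap point so that it springs down over the top, and last pull the lamp's black spring knob out until it clicks on and let it rest out. Leave the tin and the ebony handle where they stand.

Things in the scene. Friction and masses are not known exactly. Their poses are not given: they have to be found in the camera images.
- key_mid (a point): Steel drill chuck key, a T 72 mm long, lying flat on the cork pad, shaft within 0.3 rad of the stand's x. The point is mid-shaft, 8 mm above what the key lies on. x axis along the 10 mm round shaft, bare from -27 to +20 mm; 72 mm cross bar with 16 mm ball ends (along y) at x = -32 mm; 16 mm gear head from +20 to +32 mm, then a 6 mm nose. 80 g.
- tray: Shallow open wooden tray, fixed, 130 mm (its x) by 170 mm (its y), 16 mm high, walls 5 mm thick, floor about 5 mm thick; the origin is the centre of its underside, on the table.
- top_mid (a point): Wooden spinning top with blue and white stripes, standing upside down on its flat crown (40 mm wide) with the steel tip up: 66 mm tall, about 90 g. The point lies on its axis half-way up, 33 mm above its foot; z axis up. Its belly is a straight cylinder of 52 mm diameter from 14 to 37 mm above the foot; above that it tapers to the tip.
- pad (a point): Centre of the top face of the round cork pad (90 mm diameter, no rim, face 18 mm above the table, 6 mm above the cedar base) of the fixed inspection stand. The point's x axis runs from the pad to the loupe's post, z is up. The base is 220 by 110 mm, the pad's centre lying 45 mm from the base's centre towards -x.
- loupe_hinge (a point): The loupe's hinge, at the top of the 12 mm brass post (with a 20 mm square spring housing round it, 68 to 102 mm up), 125 mm above the table and 90 mm from the pad's centre along the stand's x; same axes as the pad point. The hinge line is along y. Nothing of the post is higher than 8 mm above this point.
- lens (a point): Centre of the loupe's lens, 90 mm from the hinge: a brass ring of 68 mm diameter, 8 mm thick, on a flat 12 mm wide arm, so that the ring's far edge is 124 mm from the hinge. At the start the loupe is parked leaning back, away from the pad (0.61 rad from vertical, towards the stand's +x); flipped, it lies level above the pad.
- loupe (a joint): Loupe angle in rad: 0 parked leaning back, 0.61 upright, 2.18 level over the pad (opposite stop). A spring pushes it to the nearer side: past upright (0.61) it snaps over by itself; about 0.15 N m (1.5 N at the ring's far edge) lifts it from its parked stop.
- knob_grip (a point): Centre of the black pull knob on the sloped face of the grey lamp console: a cylinder 26 mm across and 25 mm long, 12 mm clear of the face when in (the point is 25 mm off the face). z axis: the knob's axis and pull direction, out of the face, 0.50 rad from vertical, leaning towards the robot's side; y axis level. The lamp bar bars an upright tool: come along the knob's axis.
- lamp_knob (a joint): How far the knob is pulled out, in m: 0 in (off), 0.014 fully out (on). A spring pushes it to the nearer end, with about 5 N at the in end and 6 N at the out end; the click point is at 0.006, beyond which it snaps out and stays. The knob cannot be turned.
- tin_mid (a point): Bystander: round tin of steel tips, 62 mm diameter, 30 mm high, standing on the table; the point is its centre.
- handle_mid (a point): Bystander: turned ebony handle, 86 mm tall, up to 46 mm wide, standing on its broad end on the table; the point is half-way up.
- lamp_bar (a point): Middle of the lamp's dark bar, 22 mm thick and 190 mm long (along its level y axis), fixed about 102 mm above the knob's centre and 28 mm farther back from the robot's side; its two thin arms go back and down to the console (150 mm wide).
There are look-alikes about, which are no part of the job. Of the things shaped like the part that bears key_mid, the bare steel one is meant. What is shaped like the part that bears top_mid but pink is not meant.

How it is judged (in metres and radians):
On the way, in this order (a step that is already met when the one before it is completed fails the run):
1. the chuck key lies in the tray, let go (x of key_mid in the frame of tray between -0.06 and 0.06 m and y of key_mid in the frame of tray between -0.08 and 0.08 m and height (world z) of key_mid below 0.03 m and contact force between key and the fingers below 0.1 N), for 0.2 s.
2. the top stands tip-up on the middle of the cork pad, let go (horizontal distance between top_mid and pad below 0.025 m and z of top_mid in the frame of pad between 0.029 and 0.037 m and angle between top_mid's own z axis and vertical below 0.1 rad and contact force between top and the fingers below 0.1 N), for 0.2 s.
3. the loupe has sprung over to its stop above the top (value of joint loupe above 2.05 rad), for 0.2 s.
4. the lamp knob is pulled out (value of joint lamp_knob above 0.011 m), for 0.2 s.
At the end, for the whole second after the job is handed in: The chuck key lies inside the tray (its middle within the walls and under 30 mm high); the top stands tip-up, at rest, on the cork pad, within 25 mm of its centre and 0.1 rad of upright; the loupe rests at its stop over the top (beyond 2.05 rad); the lamp knob rests out (beyond 11 mm) (x of key_mid in the frame of tray between -0.06 and 0.06 m and y of key_mid in the frame of tray between -0.08 and 0.08 m and height (world z) of key_mid below 0.03 m and horizontal distance between top_mid and pad below 0.025 m and z of top_mid in the frame of pad between 0.029 and 0.037 m and angle between top_mid's own z axis and vertical below 0.1 rad and linear speed of top below 0.02 m/s and value of joint loupe above 2.05 rad and value of joint lamp_knob above 0.011 m); the robot touches nothing.
It fails at once if the tin is moved or tipped (distance of tin_mid from where it was at the start of the episode above 0.025 m or angle between tin_mid's own z axis and vertical above 0.5 rad).
It fails at once if the ebony handle is moved or knocked over (distance of handle_mid from where it was at the start of the episode above 0.025 m or angle between handle_mid's own z axis and vertical above 0.5 rad).
It also fails if it takes over 72 s, if anything falls off the work surface, if the arm or the gripper's body presses on something with over 40 N, if the wrist force passes 120 N, or if a joint passes its speed limit or range.

## Working session

There is one attempt and no reset: what is moved stays moved. The work goes in short steps, Python scripts to look and compute and a tool call to move; the robot and the scene stay as the last step left them, time stands still between calls to the robot, and variables do not carry over. Pictures are saved under pics/ and viewed, at most 10 in all, crops included, and the job is handed in when it is done.

Besides the shell and the picture viewer there is one more tool, called after "Request:" as name(argument=value, ...) on one line, values as JSON. jog_arm: Moves the arm, as the interface text tells. Its arguments: {"type":"object","properties":{"twist":{"type":"array"},"travel":{"type":"array"},"claw":{"type":"array"},"squeeze":{"type":"number"}},"required":["twist","travel","claw"]}

```bash
mkdir -p pics; python3 - <<'E'
from workcell import bot
import cv2,numpy as np
for n in("scene","top"):
    im=bot.grab_frame(n); cv2.imwrite(f"pics/{n}0.png",im[:,:,::-1]); c=bot.get_calibration(n)
    print(n,np.round(c["K"],1).tolist(),np.round(c["dist"],4),np.round(c["T"],3).tolist())
s=bot.state();print(s["position"],s["ee_rot"],s["ft_force"],s["finger_gap"],s["time"])
E
```

```text
scene [[545.9, 0.0, 276.8], [0.0, 545.9, 216.6], [0.0, 0.0, 1.0]] [-0.1779  0.      0.      0.      0.    ] [[0.533, -0.55, 0.644, 1180.243], [0.846, 0.336, -0.413, -445.586], [0.011, 0.765, 0.644, 810.048], [0.0, 0.0, 0.0, 1.0]]
top [[487.8, 0.0, 281.4], [0.0, 487.8, 209.6], [0.0, 0.0, 1.0]] [-0.0087  0.      0.      0.      0.    ] [[-0.022, 0.994, -0.107, 426.62], [-0.999, -0.025, -0.024, -1.4], [-0.026, 0.107, 0.994, 1080.728], [0.0, 0.0, 0.0, 1.0]]
[ 243.01854012 -493.15351382  249.22442246] [-6.29505092e-04  9.73921086e-01  2.26886143e-01 -9.19754439e-06] [0.67886821 1.08494787 0.21475112] 88.30447514072527 0.1
```

View pics/scene0.png

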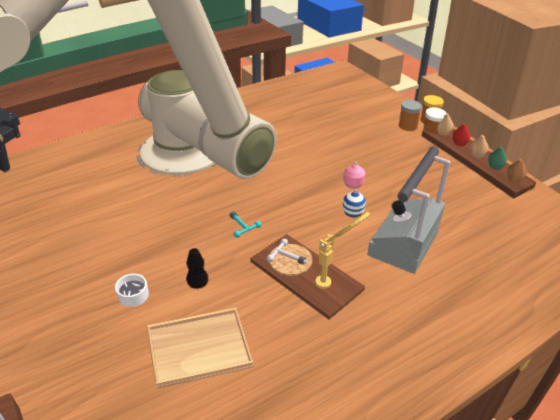

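View pics/top0.png

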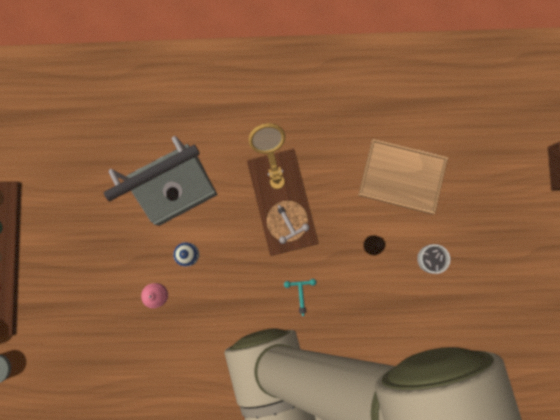

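The scene view shows the striped top at (354,204) with the pink one at (354,176) behind it. The steel key is on the pad at about (290,258), with the loupe parked beside it. In the top view the pad is at (288,221), the striped top at (185,254), the knob at (172,193), the tray at (403,176), the handle at (374,245) and the tin at (434,259).

```bash
cat > h.py <<'E'
from workcell import bot
import cv2,numpy as np
from scipy.spatial.transform import Rotation as R
def ray(n,px):
    c=bot.get_calibration(n);T=np.array(c["T"])
    u=cv2.undistortPoints(np.array([[px]],float),np.array(c["K"]),np.array(c["dist"])).ravel()
    return T[:3,3],T[:3,:3]@np.array([u[0],-u[1],-1])
def cast(n,px,z):
    o,d=ray(n,px);return o+d*(z-o[2])/d[2]
def proj(n,p):
    c=bot.get_calibration(n);T=np.array(c["T"]);q=T[:3,:3].T@(np.array(p,float)-T[:3,3])
    return cv2.projectPoints(np.array([[q[0],-q[1],-q[2]]]),np.zeros(3),np.zeros(3),np.array(c["K"]),np.array(c["dist"]))[0].ravel()
def tri(a,b):
    o1,d1=ray("scene",a);o2,d2=ray("top",b)
    t=np.linalg.lstsq(np.c_[d1,-d2],o2-o1,rcond=None)[0]
    p,q=o1+d1*t[0],o2+d2*t[1];return (p+q)/2,np.linalg.norm(p-q)
def st():
    s=bot.state();r=R.from_quat(np.roll(s["ee_rot"],-1)).as_matrix()
    print("t",round(s["time"],2),"pos",np.round(s["position"],1),"z",np.round(r[:,2],3),"y",np.round(r[:,1],3),"F",np.round(s["ft_force"],1),"gap",round(s["finger_gap"],1),"grip",round(s["grip_force"],1))
def save(n,f,box=None,k=1):
    im=bot.grab_frame(n)[:,:,::-1]
    if box: x,y,w,h=box;im=im[y:y+h,x:x+w]
    cv2.imwrite(f,cv2.resize(im,None,fx=k,fy=k,interpolation=cv2.INTER_CUBIC))
E
python3 - <<'E'
import cv2
a=cv2.imread("pics/top0.png")[110:290,90:330];b=cv2.imread("pics/scene0.png")[140:320,225:465]
import numpy as np
cv2.imwrite("pics/crop.png",np.hstack([cv2.resize(x,(400,300),interpolation=cv2.INTER_CUBIC) for x in(a,b)]))
cv2.imwrite("pics/ctop.png",cv2.resize(a,(800,600),interpolation=cv2.INTER_CUBIC))
cv2.imwrite("pics/cscene.png",cv2.resize(b,(800,600),interpolation=cv2.INTER_CUBIC))
E
```

```text
(no output)
```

View pics/ctop.png

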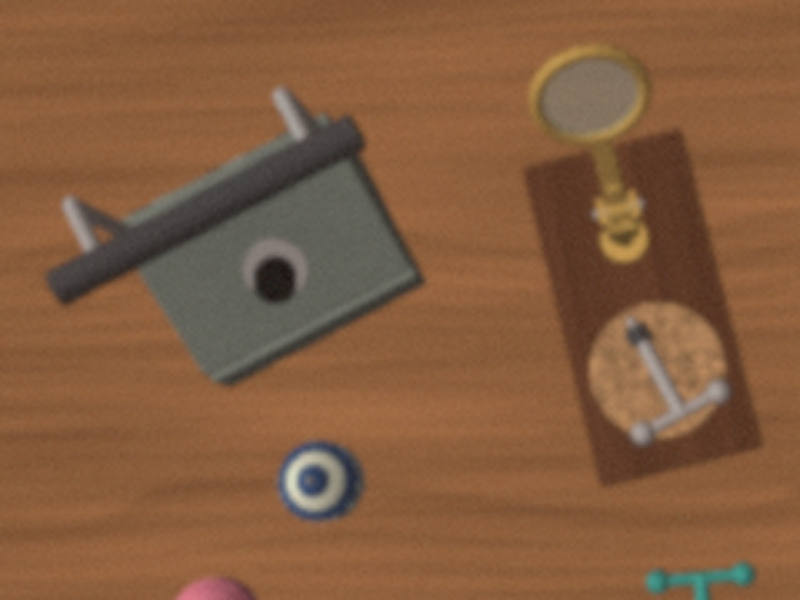

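View pics/cscene.png

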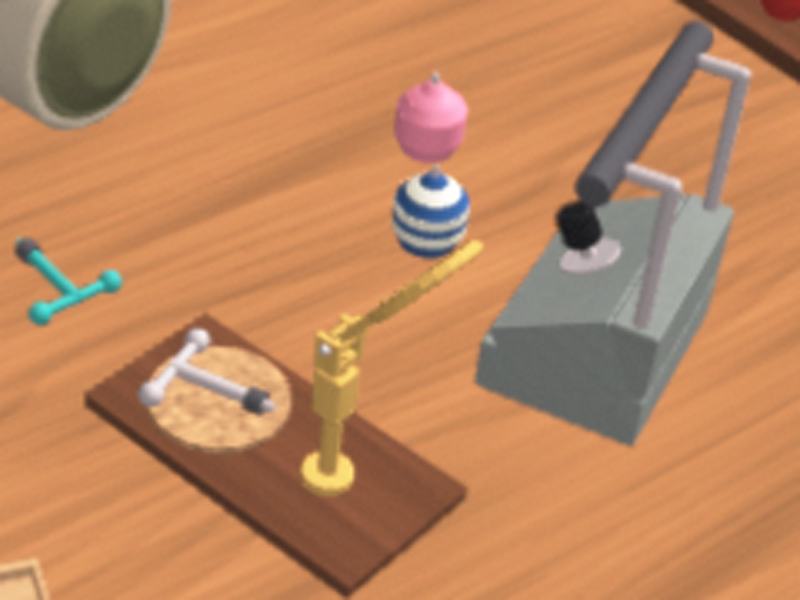

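```bash
python3 - <<'E'
from h import *
t=lambda u,v:(90+(u+.5)/3.3333-.5,110+(v+.5)/3.3333-.5); s=lambda u,v:(225+(u+.5)/3.3333-.5,140+(v+.5)/3.3333-.5)
P=lambda *a:print(a[0],*[np.round(x,1) for x in a[1:]])
c=[cast("top",t(*p),12) for p in((525,170),(682,130),(762,445),(605,486))]
c=np.array(c);P("base",c.mean(0)); ax=(c[0]+c[1]-c[2]-c[3]);ax/=np.linalg.norm(ax);P("ax deg",np.degrees(np.arctan2(ax[1],ax[0])),np.linalg.norm(c[0]-c[1]),np.linalg.norm(c[1]-c[2]));P("pad from base",c.mean(0)-45*ax)
P("pad",cast("top",t(657,370),18))
cs=[cast("scene",s(*p),12) for p in((466,490),(350,593),(88,400),(207,315))];P("base scene",np.mean(cs,0))
P("pad scene",cast("scene",s(220,398),18))
b1,b2=cast("top",t(642,434),26),cast("top",t(718,391),26);h=cast("top",t(638,332),26)
P("balls",b1,b2,np.linalg.norm(b1-b2),"head",h)
m=(b1+b2)/2;d=h-m;L=np.linalg.norm(d);d/=L;P("key L",L,"mid",m+32*d,"deg",np.degrees(np.arctan2(d[1],d[0])))
print("balls scene",cast("scene",s(152,393),26),cast("scene",s(198,339),26))
P("top tri tip",*tri(s(435,172),t(313,480)));P("belly",cast("top",t(320,481),28))
P("knob cap",*tri(s(578,215),t(274,281)))
P("disc",*tri(s(590,255),t(276,268)))
P("bar ends",*tri(s(700,38),t(62,284)),*tri(s(597,187),t(350,138)))
P("bar mid tri", *tri(s(650,113),t(206,211)))
P("lens", cast("top",t(590,95),199))
P("hinge",*tri(s(333,343),t(617,215)))
c=np.array([cast("top",p,16) for p in((372,140),(447,157),(435,212),(360,195))]);P("tray",c.mean(0));P("",c)
P("console front edge",*tri(s(487,340),t(418,280)))
P("handle",cast("top",(374,245),60));P("tin",cast("top",(434,259),30))
P("handle s",cast("scene",(197,278),3));st()
E
```

```text
base [560.2  21.2  12. ]
ax deg 12.9 108.5 217.0
pad from base [516.4  11.2  12. ]
pad [517.   12.9  18. ]
base scene [564.3  23.3  12. ]
pad scene [519.   14.2  18. ]Traceback (most recent call last):
  File "<stdin>", line 10, in <module>
  File "<stdin>", line 3, in <lambda>
    return _wrapfunc(a, 'round', decimals=decimals, out=out)
    return _wrapit(obj, method, *args, **kwds)
    result = getattr(arr, method)(*args, **kwds)
numpy._core._exceptions._UFuncNoLoopError: ufunc 'multiply' did not contain a loop with signature matching types (dtype('<U4'), dtype('float64')) -> None
```

```bash
python3 - <<'E'
from h import *
t=lambda u,v:(90+(u+.5)/3.3333-.5,110+(v+.5)/3.3333-.5); s=lambda u,v:(225+(u+.5)/3.3333-.5,140+(v+.5)/3.3333-.5)
P=lambda *a:print(*[x if isinstance(x,str) else np.round(x,1) for x in a])
b1,b2=cast("top",t(642,434),26),cast("top",t(718,391),26);h=cast("top",t(638,332),26)
P("balls",b1,b2,np.linalg.norm(b1-b2),"head",h)
m=(b1+b2)/2;d=h-m;L=np.linalg.norm(d);d/=L;P("key L",L,"mid",m+32*d,"deg",np.degrees(np.arctan2(d[1],d[0])))
P("balls scene",cast("scene",s(152,393),26),cast("scene",s(198,339),26))
P("top tri tip",*tri(s(435,172),t(313,480)));P("belly",cast("top",t(320,481),28))
P("knob cap",*tri(s(578,215),t(274,281)))
P("disc",*tri(s(590,255),t(276,268)))
P("bar ends",*tri(s(700,38),t(62,284)),*tri(s(597,187),t(350,138)))
P("bar mid tri", *tri(s(650,113),t(206,211)))
P("lens", cast("top",t(590,95),199))
P("hinge",*tri(s(333,343),t(617,215)))
c=np.array([cast("top",p,16) for p in((372,140),(447,157),(435,212),(360,195))]);P("tray",c.mean(0));P("",c)
P("console front edge",*tri(s(487,340),t(418,280)))
P("handle",cast("top",(374,245),60));P("tin",cast("top",(434,259),30))
P("handle s",cast("scene",(197,278),3));st()
E
```

```text
balls [474.9  23.4  26. ] [501.6 -26.5  26. ] 56.7 head [541.5  24.6  26. ]
key L 59.3 mid [517.   12.6  26. ] deg 26.2
balls scene [500.2 -23.7  26. ] [473.8  26.9  26. ]
top tri tip [450.  231.1  62.4] 3.2
belly [449.1 233.   28. ]
knob cap [570.8 245.7 101.8] 2.4
disc [582.8 251.   75.3] 1.9
bar ends [558.7 341.1 196. ] 3.4 [637.2 180.4 194.6] 3.8
bar mid tri [598.  261.3 191.8] 1.9
lens [655.5  44.1 199. ]
hinge [601.6  32.8 120.7] 1.1
tray [ 609.9 -245.9   16. ]
 [[ 692.2 -180.5   16. ]
 [ 649.3 -343.5   16. ]
 [ 528.2 -310.5   16. ]
 [ 569.7 -149.1   16. ]]
console front edge [579.9 169.8  38.7] 7.9
handle [ 458.2 -167.9   60. ]
tin [ 426.5 -298.8   30. ]
handle s [ 453.2 -169.5    3. ]
t 0.1 pos [ 243.  -493.2  249.2] z [-0.     0.001 -1.   ] y [ 0.442 -0.897 -0.001] F [0.7 1.1 0.2] gap 88.3 grip 0.0
```

Request:
jog_arm(twist=[[0,0,0],[0,0,0],[0,0,0],[0,0,0],[0,0,0],[0,0,0],[0,0,0],[0,0,0],[0,0,0],[0,0,0]], travel=[[0.27,0.504,-0.1],[0.27,0.504,-0.1],[0.27,0.504,-0.1],[0.27,0.504,-0.1],[0.27,0.504,-0.1],[0.27,0.504,-0.1],[0.27,0.504,-0.1],[0.27,0.504,-0.1],[0.27,0.504,-0.1],[0.27,0.504,-0.1]], claw=[0.04,0.04,0.04,0.04,0.04,0.04,0.04,0.04,0.04,0.04], squeeze=25)

```text
time: 1.1
position: [476.2, -57.2, 163.2]
ee_rot: [-0.0, 0.974, 0.227, -0.0]
ft_force: [0.9, -0.2, -0.4]
finger_gap: 40.0
grip_force: 0.0
```

Request:
jog_arm(twist=[[0,0,0],[0,0,0],[0,0,0],[0,0,0]], travel=[[0.037,0.068,-0.07],[0.037,0.068,-0.07],[0.037,0.068,-0.07],[0.037,0.068,-0.07]], claw=[0.04,0.04,0.04,0.04])

```text
time: 1.5
position: [512.4, 9.4, 92.8]
ee_rot: [-0.0, 0.974, 0.228, -0.001]
ft_force: [0.0, 0.1, -0.2]
finger_gap: 39.7
grip_force: 0.0
```

```bash
python3 - <<'E'
from h import *
st()
E
```

```text
t 1.5 pos [512.4   9.4  92.8] z [-0.002  0.    -1.   ] y [ 0.444 -0.896 -0.001] F [ 0.   0.1 -0.2] gap 39.7 grip 0.0
```

Request:
jog_arm(twist=[[0,0,0],[0,0,0],[0,0,0],[0,0,0],[0,0,0],[0,0,0],[0,0,0],[0,0,0],[0,0,0],[0,0,0]], travel=[[0.001,0.001,-0.03],[0.001,0.001,-0.05],[0.001,0.001,-0.061],[0.001,0.001,-0.061],[0.001,0.001,-0.061],[0.001,0.001,-0.061],[0.001,0.001,-0.061],[0.001,0.001,-0.061],[0.001,0.001,-0.061],[0.001,0.001,-0.061]], claw=[0.04,0.04,0.04,0.04,0,0,0,0,0,0], squeeze=30)

```text
time: 2.5
position: [513.8, 9.8, 33.0]
ee_rot: [0.0, 0.974, 0.227, 0.0]
ft_force: [-0.3, 0.2, 4.0]
finger_gap: 8.5
grip_force: 30.0
```

Request:
jog_arm(twist=[[0,0,0],[0,0,0],[0,0,0],[0,0,0]], travel=[[0,0,0],[0,0,0],[0,0,-0.002],[0,0,-0.002]], claw=[0.03,0.03,0.03,0.03])

```text
time: 2.9
position: [513.5, 9.8, 30.2]
ee_rot: [-0.0, 0.974, 0.227, -0.0]
ft_force: [0.5, 0.5, 0.4]
finger_gap: 29.7
grip_force: 0.0
```

Request:
jog_arm(twist=[[0,0,0],[0,0,0],[0,0,0],[0,0,0],[0,0,0]], travel=[[0,0,-0.001],[0,0,-0.001],[0,0,-0.001],[0,0,-0.001],[0,0,-0.001]], claw=[0,0,0,0,0])

```text
time: 3.4
position: [513.6, 9.8, 29.6]
ee_rot: [-0.0, 0.974, 0.227, -0.0]
ft_force: [-0.3, -0.5, -0.8]
finger_gap: 8.9
grip_force: 30.0
```

Request:
jog_arm(twist=[[0,0,0],[0,0,0],[0,0,0],[0,0,0],[0,0,0],[0,0,0],[0,0,0],[0,0,0],[0,0,0],[0,0,0]], travel=[[0,0,0.03],[0,0,0.06],[0,-0.01,0.1],[0.02,-0.05,0.11],[0.04,-0.1,0.11],[0.055,-0.145,0.11],[0.075,-0.19,0.11],[0.09,-0.235,0.11],[0.095,-0.256,0.1],[0.095,-0.256,0.08]], claw=[0,0,0,0,0,0,0,0,0,0])

```text
time: 4.4
position: [609.1, -249.3, 109.4]
ee_rot: [0.001, 0.974, 0.225, 0.001]
ft_force: [-0.8, 0.4, -0.8]
finger_gap: 8.9
grip_force: 30.0
```

```bash
python3 - <<'E'
from h import *
st(); save("top","pics/a.png",(240,100,240,180),3.33)
E
```

```text
t 4.4 pos [ 609.1 -249.3  109.4] z [ 0.002 -0.002 -1.   ] y [ 0.439 -0.898  0.002] F [-0.8  0.4 -0.8] gap 8.9 grip 30.0
```

View pics/a.png

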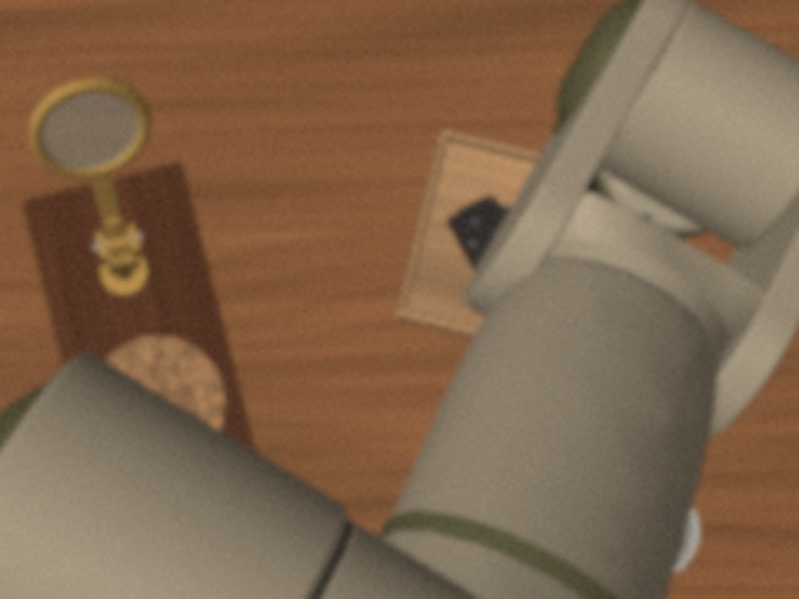

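The pad is empty at crop (170,380), and the gripper is over the tray with the key in it (gap 8.9 mm). I'll lower it and release.

Request:
jog_arm(twist=[[0,0,0],[0,0,0],[0,0,0],[0,0,0],[0,0,0],[0,0,0],[0,0,0]], travel=[[0,0,-0.04],[0,0,-0.07],[0,0,-0.085],[0,0,-0.09],[0,0,-0.09],[0,0,-0.09],[0,0,-0.09]], claw=[0,0,0,0,0,0.04,0.04])

```text
time: 5.15
position: [609.3, -246.5, 21.2]
ee_rot: [0.001, 0.974, 0.227, 0.001]
ft_force: [0.6, -0.3, 0.2]
finger_gap: 22.8
grip_force: 0.0
```

Request:
jog_arm(twist=[[0,0,0],[0,0,0],[0,0,0],[0,0,0],[0,0,0],[0,0,0],[0,0,0],[0,0,0]], travel=[[0,0,0],[0,0,0.04],[0,0,0.08],[0,0,0.12],[0,0,0.15],[-0.05,0.05,0.17],[-0.1,0.08,0.18],[-0.13,0.12,0.18]], claw=[0.04,0.04,0.04,0.04,0.04,0.07,0.07,0.07])

```text
time: 5.95
position: [498.5, -147.7, 198.5]
ee_rot: [0.001, 0.974, 0.226, 0.001]
ft_force: [0.4, 0.5, 0.5]
finger_gap: 61.8
grip_force: 0.0
```

```bash
python3 - <<'E'
from h import *
st(); save("top","pics/b.png",(140,100,320,220),2.5)
E
```

```text
t 5.95 pos [ 498.5 -147.7  198.5] z [ 0.002 -0.001 -1.   ] y [ 0.441 -0.897  0.002] F [0.4 0.5 0.5] gap 61.8 grip 0.0
```

View pics/b.png

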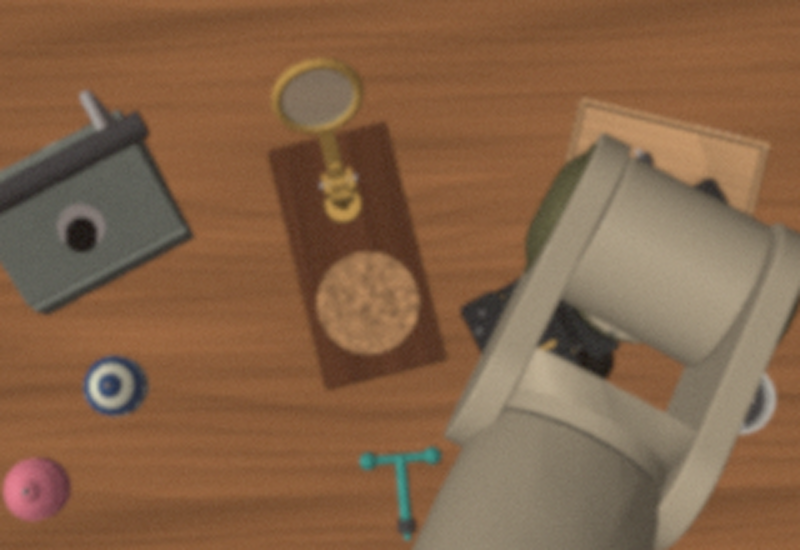

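Request:
jog_arm(twist=[[0,0,0],[0,0,0],[0,0,0],[0,0,0],[0,0,0],[0,0,0],[0,0,0],[0,0,0],[0,0,0],[0,0,0]], travel=[[-0.03,0.38,-0.08],[-0.03,0.38,-0.08],[-0.03,0.38,-0.08],[-0.03,0.38,-0.08],[-0.03,0.38,-0.08],[-0.03,0.38,-0.08],[-0.03,0.38,-0.08],[-0.03,0.38,-0.08],[-0.03,0.38,-0.08],[-0.03,0.38,-0.08]], claw=[0.08,0.08,0.08,0.08,0.08,0.08,0.08,0.08,0.08,0.08])

```text
time: 7.0
position: [469.8, 232.2, 117.4]
ee_rot: [0.0, 0.974, 0.228, 0.0]
ft_force: [-0.4, -0.5, 0.6]
finger_gap: 80.3
grip_force: 0.0
```

Request:
jog_arm(twist=[[0,0,0],[0,0,0],[0,0,0],[0,0,0],[0,0,0],[0,0,0],[0,0,0],[0,0,0],[0,0,0],[0,0,0]], travel=[[-0.02,0,0],[-0.02,0,0],[-0.02,0,-0.03],[-0.02,0,-0.06],[-0.02,0,-0.08],[-0.02,0,-0.093],[-0.02,0,-0.093],[-0.02,0,-0.093],[-0.02,0,-0.093],[-0.02,0,-0.093]], claw=[0.08,0.08,0.08,0.08,0.08,0.08,0.08,0.04,0.04,0.04], squeeze=20)

```text
time: 8.0
position: [450.4, 231.7, 25.0]
ee_rot: [-0.0, 0.974, 0.227, 0.001]
ft_force: [-0.9, -0.1, 0.3]
finger_gap: 58.1
grip_force: 0.0
```

Request:
jog_arm(twist=[[0,0,0],[0,0,0],[0,0,0]], travel=[[0,0,0],[0,0,0],[0,0,0]], claw=[0.04,0.04,0.04])

```text
time: 8.3
position: [450.2, 231.8, 24.8]
ee_rot: [0.0, 0.974, 0.227, 0.001]
ft_force: [0.5, -0.2, 6.2]
finger_gap: 51.6
grip_force: 20.0
```

```bash
python3 - <<'E'
from h import *
st(); save("top","pics/c.png",(320,110,160,120),5)
E
```

```text
t 8.3 pos [450.2 231.8  24.8] z [ 0.001  0.    -1.   ] y [ 0.442 -0.897  0.   ] F [ 0.5 -0.2  6.2] gap 51.6 grip 20.0
```

View pics/c.png

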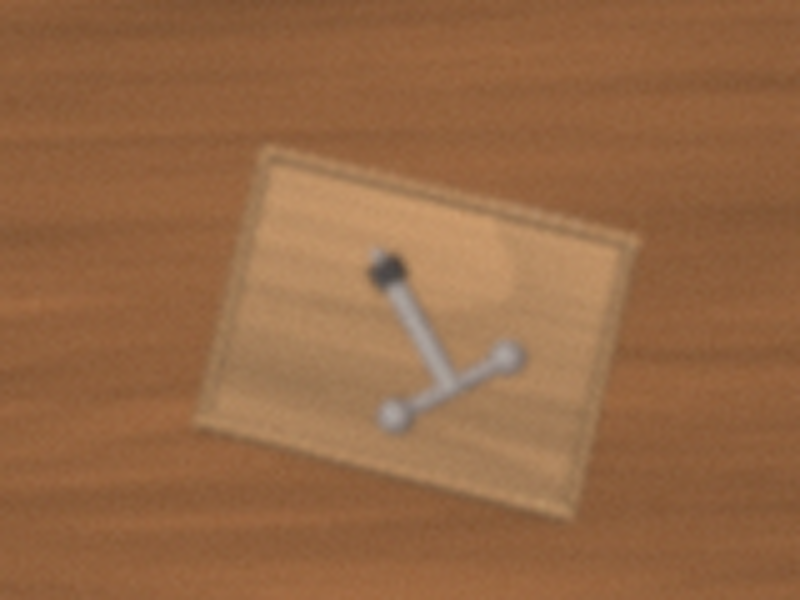

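The key lies well inside the tray, with its balls at crop (396,415) and (507,357) and its head at (386,270). Next I'll carry the top.

Request:
jog_arm(twist=[[0,0,0],[0,0,0],[0,0,0],[0,0,0],[0,0,0],[0,0,0],[0,0,0],[0,0,0],[0,0,0],[0,0,0]], travel=[[0,0,0.02],[0,0,0.05],[0,-0.01,0.085],[0.01,-0.05,0.09],[0.025,-0.09,0.09],[0.04,-0.13,0.09],[0.05,-0.17,0.09],[0.06,-0.205,0.09],[0.067,-0.219,0.085],[0.067,-0.219,0.07]], claw=[0.04,0.04,0.04,0.04,0.04,0.04,0.04,0.04,0.04,0.04])

```text
time: 9.35
position: [518.2, 11.1, 94.5]
ee_rot: [0.001, 0.974, 0.226, 0.001]
ft_force: [0.4, -0.1, -0.8]
finger_gap: 51.3
grip_force: 20.0
```

Request:
jog_arm(twist=[[0,0,0],[0,0,0]], travel=[[0,0,-0.02],[0,0,-0.02]], claw=[0.04,0.04])

```text
time: 9.55
position: [515.5, 13.5, 72.0]
ee_rot: [-0.001, 0.974, 0.227, -0.002]
ft_force: [0.9, -0.2, -1.1]
finger_gap: 51.5
grip_force: 20.0
```

```bash
python3 - <<'E'
from h import *
st(); save("scene","pics/d.png",(225,180,160,120),5)
E
```

```text
t 9.55 pos [515.5  13.5  72. ] z [-0.005  0.001 -1.   ] y [ 0.442 -0.897 -0.003] F [ 0.9 -0.2 -1.1] gap 51.5 grip 20.0
```

View pics/d.png

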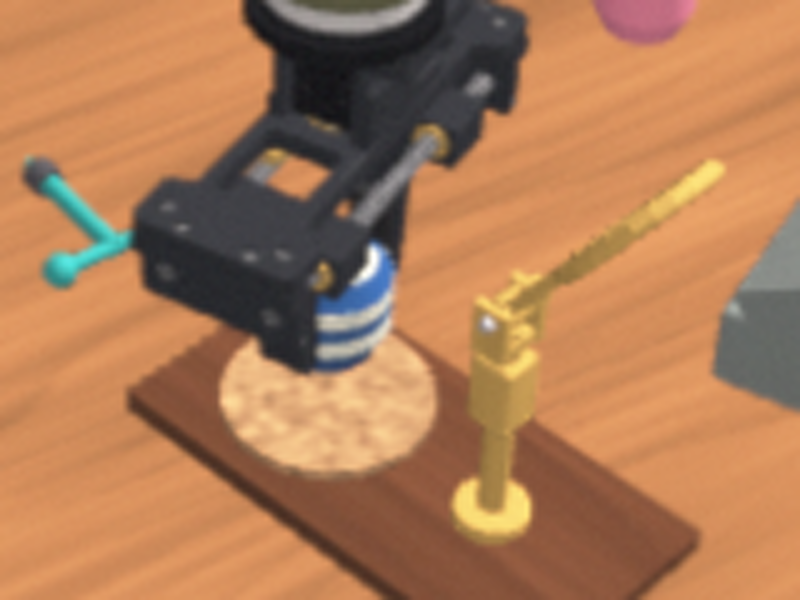

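The top is held upright about 28 mm above the pad. I'll lower it and release.

Request:
jog_arm(twist=[[0,0,0],[0,0,0],[0,0,0],[0,0,0],[0,0,0],[0,0,0]], travel=[[0,0,-0.012],[0,0,-0.02],[0,0,-0.025],[0,0,-0.027],[0,0,-0.028],[0,0,-0.028]], claw=[0.04,0.04,0.04,0.04,0.04,0.04])

```text
time: 10.2
position: [517.0, 12.7, 46.4]
ee_rot: [0.0, 0.974, 0.227, 0.0]
ft_force: [0.3, 0.1, -0.9]
finger_gap: 51.6
grip_force: 20.0
```

Still hanging (−0.9 N). I'll go down 2–3 mm more until it touches.

Request:
jog_arm(twist=[[0,0,0],[0,0,0],[0,0,0],[0,0,0]], travel=[[0,0,-0.001],[0,0,-0.002],[0,0,-0.003],[0,0,-0.003]], claw=[0.04,0.04,0.04,0.04])

```text
time: 10.6
position: [516.8, 12.7, 43.1]
ee_rot: [-0.0, 0.974, 0.227, -0.0]
ft_force: [-0.3, -0.5, -0.9]
finger_gap: 51.3
grip_force: 20.0
```

Request:
jog_arm(twist=[[0,0,0],[0,0,0],[0,0,0]], travel=[[0,0,-0.001],[0,0,-0.001],[0,0,-0.001]], claw=[0.04,0.04,0.04])

```text
time: 10.9
position: [516.9, 12.7, 42.8]
ee_rot: [0.0, 0.974, 0.227, 0.0]
ft_force: [-1.5, 0.8, 6.2]
finger_gap: 51.8
grip_force: 20.0
```

Contact. I'll release slowly and rise.

Request:
jog_arm(twist=[[0,0,0],[0,0,0],[0,0,0],[0,0,0],[0,0,0],[0,0,0]], travel=[[0,0,0],[0,0,0],[0,0,0],[0,0,0],[0,0,0],[0,0,0]], claw=[0.056,0.062,0.068,0.074,0.078,0.078])

```text
time: 11.5
position: [516.9, 12.7, 42.1]
ee_rot: [-0.0, 0.974, 0.227, -0.0]
ft_force: [0.0, -0.1, -0.3]
finger_gap: 77.9
grip_force: 0.0
```

Request:
jog_arm(twist=[[0,0,0],[0,0,0],[0,0,0],[0,0,0],[0,0,0],[0,0,0],[0,0,0]], travel=[[0,0,0.02],[0,0,0.05],[0,0,0.08],[0,0,0.12],[-0.04,-0.04,0.16],[-0.08,-0.08,0.18],[-0.1,-0.12,0.18]], claw=[0.078,0.078,0.078,0.078,0.07,0.03,0.0])

```text
time: 12.2
position: [427.4, -90.1, 220.6]
ee_rot: [0.001, 0.974, 0.228, 0.001]
ft_force: [0.2, -1.0, -0.1]
finger_gap: 56.0
grip_force: 0.0
```

```bash
python3 - <<'E'
from h import *
st(); save("top","pics/e.png",(140,110,240,180),3.333)
im=cv2.imread("pics/e.png")
s=bot.grab_frame("scene")[:,:,::-1];cv2.imwrite("pics/e2.png",np.hstack([cv2.resize(im,(400,300)),cv2.resize(s[160:310,225:425],(400,300))]))
E
```

```text
t 12.2 pos [427.4 -90.1 220.6] z [ 0.003 -0.001 -1.   ] y [ 0.444 -0.896  0.002] F [ 0.2 -1.  -0.1] gap 56.0 grip 0.0
```

View pics/e2.png

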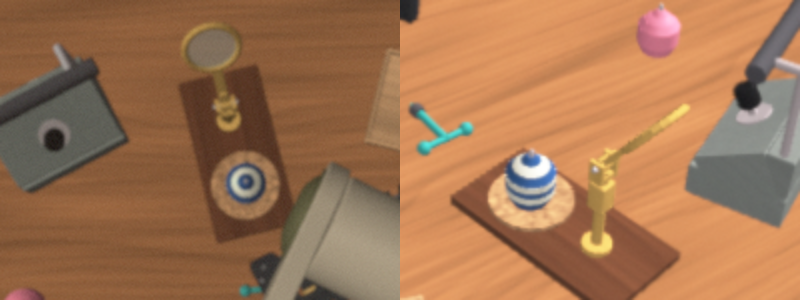

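The top stands upright at the pad's middle, with its rings concentric with the cork in both views. Now the loupe: I'll go around behind it on the tray side, with the fingers 40 mm apart.

Request:
jog_arm(twist=[[0,0,-6],[0,0,-13],[0,0,-13],[0,0,-13],[0,0,-13],[0,0,-13],[0,0,-13],[0,0,-13]], travel=[[0.26,0,0],[0.26,0,0],[0.26,0,0],[0.26,0,0],[0.26,0,0],[0.26,0,0],[0.26,0,0],[0.26,0,0]], claw=[0.04,0.04,0.04,0.04,0.04,0.04,0.04,0.04])

```text
time: 13.1
position: [687.9, -89.3, 218.3]
ee_rot: [-0.0, 0.993, 0.115, -0.001]
ft_force: [-0.8, -0.3, 0.4]
finger_gap: 39.7
grip_force: 0.0
```

```bash
python3 - <<'E'
from h import *
st();print(np.round(bot.state()["qpos"],2))
E
```

```text
t 13.1 pos [687.9 -89.3 218.3] z [-0.001  0.    -1.   ] y [ 0.229 -0.973 -0.001] F [-0.8 -0.3  0.4] gap 39.7 grip 0.0
[-0.3   0.66  0.89 -0.    1.59  1.04]
```

Request:
jog_arm(twist=[[0,0,0],[0,0,0],[0,0,0],[0,0,0],[0,0,0],[0,0,0]], travel=[[0.045,0.01,-0.002],[0.054,0.013,-0.002],[0.044,0.055,-0.002],[0.034,0.1,-0.002],[0.023,0.146,-0.002],[0.023,0.146,-0.002]], claw=[0.04,0.04,0.04,0.04,0.04,0.04])

```text
time: 13.7
position: [709.1, 61.8, 218.4]
ee_rot: [-0.001, 0.993, 0.118, 0.0]
ft_force: [-0.4, 0.4, -0.2]
finger_gap: 40.2
grip_force: 0.0
```

Request:
jog_arm(twist=[[0,0,0],[0,0,0],[0,0,0],[0,0,0],[0,0,0],[0,0,0],[0,0,0]], travel=[[-0.015,-0.005,0],[-0.03,-0.008,0],[-0.042,-0.011,0],[-0.052,-0.013,0],[-0.062,-0.015,0],[-0.072,-0.018,0],[-0.08,-0.02,0]], claw=[0.04,0.04,0.04,0.04,0.04,0.04,0.04])

```text
time: 14.4
position: [630.3, 35.4, 217.6]
ee_rot: [0.0, 0.993, 0.115, 0.0]
ft_force: [0.4, 0.4, -0.3]
finger_gap: 39.7
grip_force: 0.3
```

Request:
jog_arm(twist=[[0,0,0],[0,0,0],[0,0,0],[0,0,0],[0,0,0]], travel=[[-0.01,-0.002,0],[-0.02,-0.005,0],[-0.03,-0.007,0],[-0.03,-0.007,0],[-0.03,-0.007,0]], claw=[0.04,0.04,0.04,0.04,0.04])

```text
time: 14.9
position: [601.3, 28.9, 217.2]
ee_rot: [0.0, 0.993, 0.115, 0.0]
ft_force: [-0.2, -0.4, -0.3]
finger_gap: 40.2
grip_force: 0.0
```

```bash
python3 - <<'E'
from h import *
st();im=bot.grab_frame("scene")[:,:,::-1];cv2.imwrite("pics/f.png",im)
hsv=cv2.cvtColor(im,cv2.COLOR_BGR2HSV)
a=cv2.imread("pics/scene0.png");
for i in(a,im):
    h=cv2.cvtColor(i,cv2.COLOR_BGR2HSV);m=cv2.inRange(h,(18,130,110),(30,255,255))[200:310,250:390];y,x=np.nonzero(m);print(len(x),x.min()+250,x.max()+250,y.min()+200,y.max()+200,x.mean()+250,y.mean()+200)
print(proj("scene",(517,12.7,125)),proj("scene",(517-33,5,125)),proj("scene",(604.7,33,125)))
E
```

```text
t 14.9 pos [601.3  28.9 217.2] z [ 0.001 -0.    -1.   ] y [ 0.228 -0.974  0.   ] F [-0.2 -0.4 -0.3] gap 40.2 grip 0.0
710 316 369 212 287 331.425352112676 252.4788732394366
665 280 334 200 287 320.1984962406015 252.796992481203
[290.94004455 219.2854088 ] [278.47694164 211.34985378] [326.0734642  241.74141073]
```

```bash
cat > k.py <<'E'
from h import *
pt=[]
for n,(x0,y0,x1,y1) in(("scene",(385,190,415,225)),("top",(155,175,190,212))):
    im=bot.grab_frame(n);m=(im.max(2)<55).astype(np.uint8)[y0:y1,x0:x1]
    k,l,s,c=cv2.connectedComponentsWithStats(m);i=1+np.argmax(s[1:,4]);print(n,s[i],c[i]+(x0,y0));pt.append(c[i]+(x0,y0))
print(tri(*pt))
a=np.array([0.439,-0.898,0]);a/=np.linalg.norm(a);h=np.array([a[1],-a[0],0]);k=np.sin(.5)*h+np.cos(.5)*np.array([0,0,1]);print("k",k)
M=np.c_[np.cross(a,-k),a,-k]
s=bot.state();Rc=R.from_quat(np.roll(s["ee_rot"],-1))
print("rotvec deg",np.degrees((R.from_matrix(M)*Rc.inv()).as_rotvec()));st()
E
python3 k.py
```

```text
scene [  8  11  12  14 120] [398.23333333 207.425     ]
top [ 12  13  11  13 114] [172.11403509 193.74561404]
(array([572.23271035, 247.02838947,  93.50527238]), np.float64(1.7629644754492815))
k [-0.43071261 -0.21055995  0.87758256]
rotvec deg [  9.64928779 -27.02746212  12.55660068]
t 15.05 pos [601.6  29.1 216.8] z [ 0. -0. -1.] y [ 0.229 -0.973  0.   ] F [ 0.   0.  -0.2] gap 39.9 grip 0.0
```

Request:
jog_arm(twist=[[0,0,0],[2.4,-6.8,3.1],[4.8,-13.5,6.3],[7.2,-20.3,9.4],[9.6,-27,12.6],[9.6,-27,12.6],[9.6,-27,12.6],[9.6,-27,12.6]], travel=[[-0.04,0.01,0.005],[-0.08,0.04,0.005],[-0.12,0.08,0.005],[-0.13,0.12,0],[-0.12,0.16,-0.02],[-0.1,0.19,-0.04],[-0.064,0.201,-0.053],[-0.064,0.201,-0.053]], claw=[0.045,0.045,0.045,0.045,0.045,0.045,0.045,0.045])

```text
time: 15.85
position: [539.8, 231.5, 161.9]
ee_rot: [-0.056, 0.944, 0.219, 0.24]
ft_force: [-0.3, -0.0, -0.5]
finger_gap: 45.4
grip_force: 0.0
```

```bash
python3 k.py; cp pics/f.png /tmp; python3 -c "
from h import *
save('scene','pics/g.png',(250,140,200,150),4)"
```

```text
scene [  8  11  12  14 121] [398.25619835 207.38016529]
top [  8  13  27  24 380] [178.86842105 199.26578947]
(array([566.27934277, 241.18246381,  90.3200363 ]), np.float64(19.463408791537567))
k [-0.43071261 -0.21055995  0.87758256]
rotvec deg [ 0.07436675 -0.10025781 -0.07097566]
t 15.95 pos [537.5 230.4 163.1] z [ 0.429  0.21  -0.879] y [ 0.44  -0.898  0.   ] F [ 0.   0.6 -0.3] gap 45.1 grip 0.0
```

View pics/g.png

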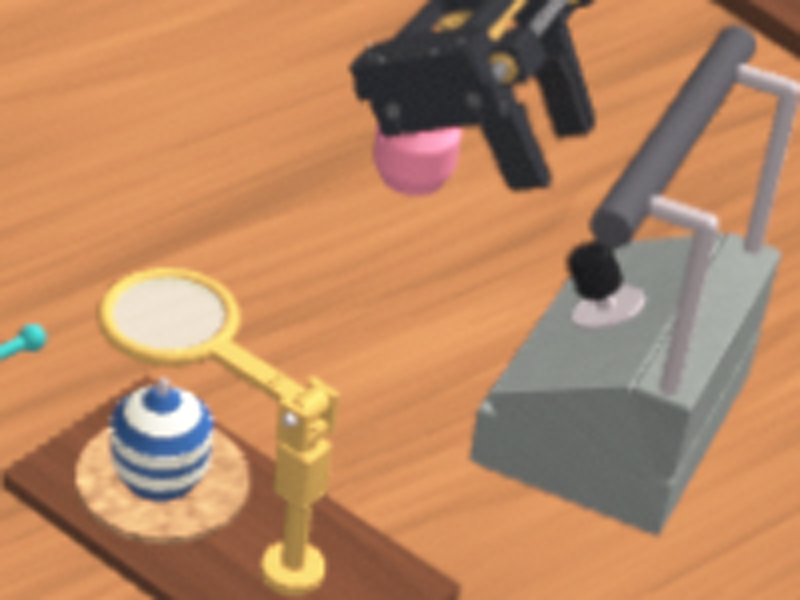

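The loupe is level over the upright top (ring at crop (170,313)). The gripper is aligned with the knob at (595,270), so I'll advance along the knob's axis.

Request:
jog_arm(twist=[[0,0,0],[0,0,0],[0,0,0],[0,0,0],[0,0,0],[0,0,0],[0,0,0]], travel=[[0.013,0.006,-0.025],[0.023,0.011,-0.045],[0.03,0.0145,-0.059],[0.034,0.0165,-0.067],[0.037,0.018,-0.073],[0.037,0.018,-0.073],[0.037,0.018,-0.073]], claw=[0.045,0.045,0.045,0.045,0.045,0.045,0.045])

```text
time: 16.7
position: [574.3, 248.1, 91.5]
ee_rot: [-0.055, 0.944, 0.219, 0.241]
ft_force: [-0.4, -0.2, -1.2]
finger_gap: 45.0
grip_force: 0.0
```

Request:
jog_arm(twist=[[0,0,0],[0,0,0],[0,0,0],[0,0,0],[0,0,0]], travel=[[0,0,0],[0,0,0],[0,0,0],[0,0,0],[0,0,0]], claw=[0.015,0.015,0.015,0.015,0.015], squeeze=35)

```text
time: 17.2
position: [574.3, 248.4, 91.2]
ee_rot: [-0.055, 0.944, 0.219, 0.241]
ft_force: [-2.9, 0.4, 5.5]
finger_gap: 24.4
grip_force: 35.0
```

Request:
jog_arm(twist=[[0,0,0],[0,0,0],[0,0,0],[0,0,0],[0,0,0],[0,0,0]], travel=[[-0.0015,-0.0007,0.003],[-0.003,-0.0014,0.006],[-0.0045,-0.002,0.009],[-0.006,-0.0029,0.012],[-0.0065,-0.0032,0.0132],[-0.0065,-0.0032,0.0132]], claw=[0.015,0.015,0.015,0.015,0.015,0.015])

```text
time: 17.8
position: [568.1, 245.2, 103.6]
ee_rot: [-0.056, 0.944, 0.219, 0.241]
ft_force: [5.7, 7.2, -5.2]
finger_gap: 24.4
grip_force: 35.0
```

Request:
jog_arm(twist=[[0,0,0],[0,0,0],[0,0,0],[0,0,0],[0,0,0]], travel=[[0,0,0],[0,0,0],[0,0,0],[0,0,0],[0,0,0]], claw=[0.03,0.045,0.045,0.045,0.045])

```text
time: 18.3
position: [567.8, 244.9, 104.0]
ee_rot: [-0.055, 0.944, 0.219, 0.241]
ft_force: [0.4, -0.3, -0.6]
finger_gap: 45.1
grip_force: 0.0
```

Request:
jog_arm(twist=[[0,0,0],[0,0,0],[0,0,0],[0,0,0],[0,0,0],[0,0,0],[0,0,0]], travel=[[-0.008,-0.004,0.017],[-0.02,-0.01,0.041],[-0.035,-0.017,0.071],[-0.06,-0.03,0.1],[-0.1,-0.05,0.11],[-0.12,-0.07,0.12],[-0.12,-0.07,0.12]], claw=[0.045,0.045,0.045,0.045,0.045,0.045,0.045])

```text
time: 19.0
position: [446.1, 173.9, 225.3]
ee_rot: [-0.055, 0.944, 0.218, 0.242]
ft_force: [-0.1, 0.5, -0.1]
finger_gap: 45.2
grip_force: 0.0
```

```bash
python3 k.py; python3 - <<'E'
from h import *
k=np.array([-.4307,-.2106,.8776]);p=np.array([572.2,247,93.5])
for n in("scene","top"): print(n,proj(n,p),proj(n,p+14*k))
b=cv2.cvtColor(bot.grab_frame("top")[:,:,::-1].copy(),cv2.COLOR_BGR2HSV)
a=cv2.cvtColor(bot.grab_frame("scene")[:,:,::-1].copy(),cv2.COLOR_BGR2HSV)
m=cv2.inRange(a,(100,100,60),(125,255,255))[210:270,265:320];y,x=np.nonzero(m);print("blue scene",x.mean()+265,y.mean()+210,proj("scene",(517,12.7,46)))
E
```

```text
scene [  6   6  12  13 111] [396.00900901 202.34234234]
top [ 12  15  11  13 115] [172.05217391 195.86956522]
(array([566.16825436, 244.27084544, 104.24647087]), np.float64(1.3404399742115858))
k [-0.43071261 -0.21055995  0.87758256]
rotvec deg [0.05911347 0.05360113 0.02497708]
t 19.1 pos [448.2 174.8 224.5] z [ 0.432  0.209 -0.877] y [ 0.439 -0.899  0.001] F [-0.6 -0.6 -0.2] gap 45.2 grip 0.0
scene [397.79725627 207.4934986 ] [395.72363386 201.85656114]
top [171.76752722 193.51490568] [171.69243768 195.57434281]
blue scene 290.22222222222223 248.8654970760234 [289.87243347 248.89219133]
```

```bash
python3 -c "
from workcell import bot
print(bot.close_job())"
```

```text
the job is handed in; nothing more can be done
None
```

All four steps are done and the job is handed in at about 19 s: the key lies in the tray, the top stands tip-up mid-pad, the loupe is flipped over it and the lamp knob is out; the tin and handle were not touched, and the hand-in gave no verdict.

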